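# Clamp a glazed tile in the workshop jig

### The job

Slide the loose tile along the jig's board until it bears squarely and flush against the rubber-faced fence, near its middle, and press it there for a moment with some 5 to 15 newtons, then push the red clamp handle over (a fingertip is enough) until it snaps past centre onto its stop, so that the clamp holds the tile where it bears on the fence. Push gently (never more than 18 newtons on the tile, 25 on the jig and its clamp) and leave the jar, the cup and the tool case where they are.

Things in the scene. Friction and masses are not known exactly. Their poses are not given: they have to be found in the camera images.
- jig: Plywood board 280 (x) x 160 (y) x 18 mm, fixed to the table, carrying the fence and the toggle clamp. Origin: centre of its underside; z up. Its x axis runs along the board from the open end (-x) towards the fence and clamp (+x). The clamp lies on the centre line y = 0.
- fence: Adjustable fence across the board: a dark strip 144 mm long (along y), 14 mm thick with its rubber face, top 20 mm above the board, on two short guide rails at the board's edges. The pose is that of the fixed rails, not of the strip: the strip's face (looking to -x) is set somewhere within 15 mm in x either side of this origin (jig x = -3 to +27 mm), locked, square. Rubber yields 0.1 mm per N.
- tile: Loose fired tile, terracotta with blue glazed top, 60 (x) x 120 (y) x 16 mm, about 0.25 kg, flat on the board's top, its long edges roughly along the fence, 10 to 80 mm short of it and turned up to 10 degrees. Origin: centre of its underside; x towards the fence. Home, its origin is 30 mm on the -x side of the strip's face. Board friction on it is 1 to 4 N; pushed off-square it may jam.
- handle_grip (a point): Centre of the red cross grip at the free end of the clamp handle: a rounded bar 62 mm long along the jig's y axis, 22 mm thick. It is 100 mm from the handle's pivot. The steel shaft below it is 12 mm thick.
- clamp_handle (a joint): Clamp handle angle q (rad). 0: upright, clamp open. Grows as the grip swings away from the tile towards jig +x and down: grip centre in the jig frame = (80 + 100 sin q, 0, 50 + 100 cos q) mm. A spring holds it at 0 and resists with about 8 N at the grip at first, falling to none at dead centre, q = 0.75; short of that it springs back, beyond it it snaps to a rigid stop at 1.02 and stays locked.
- glaze_jar: Bystander: orange jar, 76 mm across, 100 mm high, loose. Origin: centre of its underside.
- bisque_cup: Bystander: pale cup, 84 mm across, 85 mm high, loose. Origin: centre of its underside.
- tool_case: Bystander: flat case with a teal lid, 94 x 204 x 52 mm, loose. Origin: centre of its underside.
- clamp_pivot (a point): Pivot of the clamp handle, at jig x = +80, y = 0, z = +50 mm; the pivot axis is the jig's y axis.
- clamp_pad (a point): Foot of the 20 mm rubber pad at the tip of the steel hold-down arm, which the handle lowers onto the tile by a linkage; it lands at jig x = -15 mm and holds by a spring (about 10 N). While the clamp is open the arm rises at 23 degrees from jig x = +55 mm towards -x, its tip above the tile at about jig x = -10 mm, all below 95 mm over the table.
Things that resemble listed ones, but are neither listed nor needed, are in the scene too. Of the things like the tile, leave any that is green or yellow; of the rest the smaller one is meant.

How it is judged:
By the outcome, as a careful person would: the job done as asked, in the order asked, and still so for the second after the job is handed in, with the robot touching nothing.
It also fails if it takes over 58 s, if anything falls off the work surface, if the arm or the gripper's body presses on something with over 40 N, if the wrist force passes 120 N, or if a joint passes its speed limit or range.

### The arm

A 6-joint arm with a two-finger parallel gripper is mounted at the origin on the work surface. World frame = base frame: x ahead of the robot, y to its left, z up, the work surface at z = 0. Lengths are in m, angles in rad, forces in N, time in s.
With the tool pointing down it reaches from about 0.375 to 0.9 m from the base axis. Payload 3.1 kg.
Tool frame: the origin (TCP) lies between the finger pads; the fingertips stand manip.finger_overhang ahead of it and the grasp point (between the pads) lies 5 mm behind it (manip.finger_overhang is the distance from the TCP to the fingertips, in m); z points along the fingers, y is the line along which they close (so a half turn about z gives the same grasp; the last joint's range is limited). The gripper opens to 85 mm and grips with 20 to 120 N. Pads are 22 mm wide; open, the fingers measure 114 mm over their backs; the gripper's body (76 mm by 85 mm) begins 54 mm behind the grasp point. The pads swing forward as they close: fully open they stand 13 mm farther back than shut.
Start: joints at [1.056, 0.527, 1.433, -0, 1.181, -0.178], TCP at [0.206, 0.59, 0.245] pointing down, gripper open.
Joint ranges: [-3.08, 3.08], [-0.75, 2.2], [0.22, 2.44], [-1.43, 4.57], [0, 2.65], [-2.85, 2.85]. Speed limits (rad/s): [2.79, 2.79, 3.14, 3.14, 3.14, 3.14].

### API

Orientations are given as a unit quaternion [x, y, z, w].
In Python, from station import manip gives the robot as it stands.
- The arm moves only by the tool drive_tool, never from a script. Its argument "plan" is a list of rows, each a list of 7 numbers: the shift along the tool's x, y, z in m, then the turn, a rotation vector about the tool's x, y, z in degrees, then the opening, from -1 (shut) to 1 (fully open). In form: [[x, y, z, wx, wy, wz, gripper], ...]. A call has 1 to 10 rows; each row shifts and turns the commanded pose from where the row before left it, along the tool's axes as they then stand; what a row does not reach is not made up. A row lasts 1/10 s, in which the tool goes at most 50 mm and 8.59 degrees, less where a joint would pass 70% of its speed; a pose out of reach is approached as far as the arm can. A call is refused whole if a number of a shift passes 0.05 or a number of a turn 8.59, either way. A call with a gripper value outside its range is refused whole. The fingers move at their own pace and stop on an object; "newtons" is the grip in N (left out, the last holds). Time passes only in rows, so rows that do not move let the fingers close. It gives the time, the measured TCP pose, the force, the opening and the grip force at its end, in the units of the state.
- manip.sense(): the state, without advancing time (a new reading comes with each control period).
- manip.snapshot(name): name is "scene" or "top" or "wrist"; returns a dict with "image" (384x512x3 uint8, red, green, blue), "z_map" (384x512 float32, m along the optical axis (not along the pixel's ray), 0 where there is no reading), "fov_y" (degrees; the focal length in pixels is half the picture's height over the tangent of half this angle, whatever the lens; pixels are square), "cx", "cy" (the principal point, pixels), "extrinsics" (4x4, takes a point from camera to world coordinates); the wrist camera has in their place "mount" (4x4, takes a point from camera to tool coordinates, whose origin is the TCP and whose axes are the flange's). Camera axes: x right, y up, looking along -z (the intrinsics and any distortion apply to the point x, -y, -z); pixel columns grow to the right and rows downward; lengths in m; the calibration is good to about 2 mm. A picture is of the moment at which its call begins: read the wrist's pose just before it.
- manip.sign_off(): hands the job in; it is judged then, once.
The state is a dict: "t": time; "q": joint angles; "qd": joint speeds; "tau": joint torques, N m; "tcp_pos": TCP position; "tool_rot": TCP orientation; "force": force on the tool from outside, world axes, zero at the start; "ft_torque": the same for the moment, N m; "finger_gap": opening from 0.0 (shut) to 1.0 (fully open); "gripper_force": force on a finger pad.
Only numpy, scipy, OpenCV 4.12 (cv2) and the standard library are available. Lean on these libraries where they do the work, as an engineer would, in place of code of your own. Each camera call takes 0.05 s, during which the arm holds its last target. There are 200 camera calls.

## Working session

There is one attempt and no reset: what is moved stays moved. The work goes in short steps, Python scripts to look and compute and a tool call to move; the robot and the scene stay as the last step left them, time stands still between calls to the robot, and variables do not carry over. Pictures are saved under pics/ and viewed, at most 10 in all, crops included, and the job is handed in when it is done.

Besides the shell and the picture viewer there is one more tool, called as name([rows], argument=value, ...), one row to a line, values as JSON. drive_tool: Moves the arm, as the interface text tells. Its arguments: {"type":"object","properties":{"plan":{"type":"array"},"newtons":{"type":"number"}},"required":["plan"]}

```bash
ls; mkdir -p pics; cat > h.py <<'E'
import numpy as np, cv2
from station import manip
def snap(n):
    s=manip.snapshot(n); return s
def f(s): return s["image"].shape[0]/2/np.tan(np.radians(s["fov_y"])/2)
def world(s,T=None):
    """per-pixel world points from z_map"""
    T=s["extrinsics"] if T is None else T
    z=s["z_map"]; h,w=z.shape; u,v=np.meshgrid(np.arange(w),np.arange(h)); F=f(s)
    p=np.stack([(u-s["cx"])/F*z,-(v-s["cy"])/F*z,-z],-1)
    return p@T[:3,:3].T+T[:3,3]
E
python3 - <<'E'
from h import *
print(manip.sense(), manip.finger_overhang)
ims=[]
for n in("scene","top"):
    s=snap(n); np.savez(f"{n}.npz",**s); print(n,{k:v for k,v in s.items() if k not in("image","z_map")}); cv2.imwrite(f"pics/{n}.png",s["image"][...,::-1])
E
```

```text
pics
{'t': 0.0, 'q': array([ 1.05651049e+00,  5.28491948e-01,  1.43390495e+00,  3.01314454e-05,
        1.18139653e+00, -1.78457020e-01]), 'qd': array([ 0.00094621,  0.00033328, -0.00154862, -0.00074137, -0.00052694,
        0.00084205]), 'tau': array([ 8.05381715e-04, -4.42335856e+01, -1.78033519e+01, -1.70950620e-04,
        8.22378730e-03,  1.32941022e-05]), 'tcp_pos': array([0.20556623, 0.58950023, 0.2443169 ]), 'tool_rot': array([ 1.67132007e-01,  9.85933913e-01, -1.03030752e-03, -3.86671680e-04]), 'force': array([-0.04648826,  0.39129007,  0.50473701]), 'ft_torque': array([-0.01371246,  0.00228199, -0.02554278]), 'gripper_force': 0.0, 'finger_gap': 1.0009916892651565} 0.014
scene {'fov_y': 54.15466712921875, 'cx': 255.0083075215994, 'cy': 190.4308274771228, 'extrinsics': array([[-0.75199883, -0.52172684,  0.40286332,  0.98358623],
       [ 0.65895068, -0.6105755 ,  0.43929666,  0.45365296],
       [ 0.01678562,  0.59581764,  0.80294432,  0.95597513],
       [ 0.        ,  0.        ,  0.        ,  1.        ]])}
top {'fov_y': 53.73224374858454, 'cx': 258.8054968167958, 'cy': 196.1774277388197, 'extrinsics': array([[-0.01765328,  0.99347787, -0.11265023,  0.46851861],
       [-0.99983658, -0.01797967, -0.00188204,  0.01239829],
       [-0.00389518,  0.1125986 ,  0.99363292,  1.23560611],
       [ 0.        ,  0.        ,  0.        ,  1.        ]])}
```

View pics/scene.png

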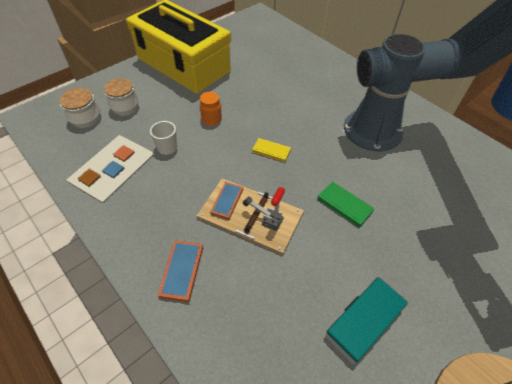

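View pics/top.png

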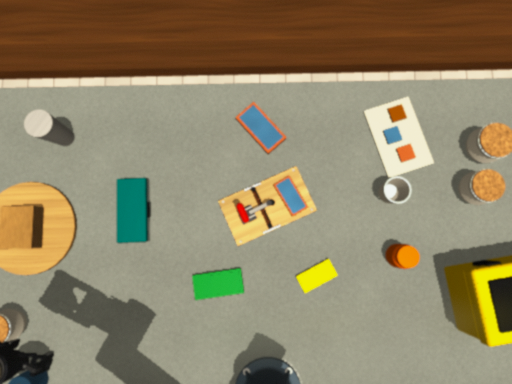

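Candidates in the top view: green (218,283) and yellow (317,275) are excluded. Of the two blue and terracotta tiles, (261,128) is larger and off the jig, and (291,196) is smaller and on the board, so I choose (291,196). I'll check it in a close crop and measure.

```bash
python3 - <<'E'
from h import *
s=dict(np.load("top.npz")); P=world(s); hsv=cv2.cvtColor(s["image"],cv2.COLOR_RGB2HSV)
def rep(n,m,roi):
    k=np.zeros(m.shape,bool); a,b,c,d=roi; k[b:d,a:c]=1; m=m&k&(s["z_map"]>0)
    nn,l,st,ce=cv2.connectedComponentsWithStats(m.astype(np.uint8))
    i=1+np.argmax(st[1:,4]); q=P[l==i]; zt=np.median(q[:,2])
    r=cv2.minAreaRect((q[:,:2]*1000).astype(np.float32)); print(n,st[i],"z",zt.round(4),"mean",q.mean(0).round(4),"rect",np.round(r[0],1),np.round(r[1],1),round(r[2],1),"box",cv2.boxPoints(r).round(0).tolist())
H,S,V=hsv[...,0].astype(int),hsv[...,1],hsv[...,2]
roi=(210,160,325,250)
rep("board",(P[...,2]>.010)&(P[...,2]<.15),roi)
rep("blue",(H>95)&(H<125)&(S>80),roi)
rep("tile",((P[...,2]>.027)),(270,165,310,225))
rep("red",((H<6)|(H>174))&(S>170),(225,190,262,230))
rep("bigblue",(H>95)&(H<125)&(S>80),(230,95,290,160))
rep("jar",P[...,2]>.09,(380,235,425,275)); rep("cup",P[...,2]>.07,(380,170,415,210)); rep("case",P[...,2]>.03,(105,165,155,255))
c=cv2.resize(s["image"][155:255,205:330,::-1],None,fx=6,fy=6,interpolation=2); cv2.imwrite("pics/crop.png",c[:600,:750])
E
```

```text
board [ 218  166   99   80 4108] z 0.0186 mean [ 0.5754 -0.0121  0.0233] rect [576.3  -9.8] [160.3 279.9] 23.2 box [[447.0, 87.0], [558.0, -170.0], [705.0, -107.0], [595.0, 150.0]]
blue [278 179  26  33 409] z 0.0339 mean [ 0.6054 -0.0864  0.0339] rect [605.8 -85.9] [102.1  42.1] 29.9 box [[551.0, -93.0], [572.0, -130.0], [661.0, -79.0], [640.0, -42.0]]
tile [273 176  35  41 701] z 0.0337 mean [ 0.6043 -0.085   0.0337] rect [604.6 -85.1] [119.5  60.2] 29.3 box [[538.0, -88.0], [567.0, -141.0], [671.0, -82.0], [642.0, -30.0]]
red [237 203  12  20 132] z 0.1586 mean [0.5444 0.0622 0.1563] rect [545.9  62.7] [58.4 19.7] 21.1 box [[515.0, 61.0], [522.0, 43.0], [577.0, 64.0], [570.0, 82.0]]
bigblue [241 106  40  42 733] z 0.0215 mean [0.8366 0.0048 0.0216] rect [836.8   4.7] [140.   59.5] 41.0 box [[764.0, -19.0], [804.0, -64.0], [909.0, 28.0], [870.0, 73.0]]
jar [396 246  23  23 413] z 0.0995 mean [ 0.4093 -0.4211  0.0993] rect [ 409.1 -421.8] [63.5 64.9] 80.9 box [[372.0, -448.0], [436.0, -458.0], [446.0, -396.0], [382.0, -385.0]]
cup [383 177  28  27 211] z 0.0826 mean [ 0.6128 -0.4114  0.0816] rect [ 610.8 -407.3] [80.3 82. ] 72.8 box [[560.0, -434.0], [638.0, -458.0], [662.0, -381.0], [583.0, -357.0]]
case [ 116  178   33   66 2039] z 0.0506 mean [0.5657 0.4151 0.0501] rect [567.2 416.3] [204.2  99.8] 1.0 box [[464.0, 464.0], [466.0, 365.0], [670.0, 368.0], [668.0, 468.0]]
```

View pics/crop.png

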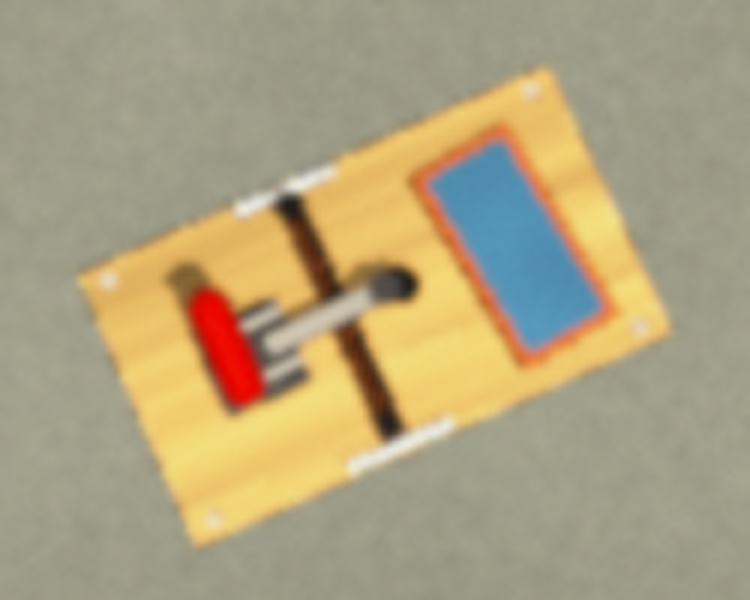

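The crop confirms it: blue glazed top with terracotta rim at crop (520,245), and size 60 × 120 mm. The strip crosses at about crop (340,320), and the red grip is at (225,350), within 2 mm of where the jig pose puts it. Jig origin is about (576,-10) mm, with its x axis at 113°. Next is a helper that turns a jig-frame target into a tool-frame shift and turn.

```bash
cat >> h.py <<'E'
from scipy.spatial.transform import Rotation as Ro
import json,os
J=dict(o=[.5763,-.0098],yaw=113.2)
if os.path.exists("jig.json"): J=json.load(open("jig.json"))
a=np.radians(J["yaw"]); Rj=np.array([[np.cos(a),-np.sin(a),0],[np.sin(a),np.cos(a),0],[0,0,1]]); Oj=np.array([*J["o"],0])
def tojig(p): return (np.asarray(p)-Oj)@Rj
def tool():
    s=manip.sense(); return s,Ro.from_quat(s["tool_rot"])
def need(jx,jy,z,tilt=0):
    """TCP target in jig frame (m), tilt>0 (deg): fingers lean forward, body back to -x. Tool x along jig x."""
    s,R=tool(); p=Oj+Rj@np.array([jx,jy,z])
    Rt=Ro.from_matrix(Rj)*Ro.from_euler('y',-tilt,degrees=True)*Ro.from_matrix(np.diag([1.,-1,-1]))
    print("t",round(s["t"],2),"tcp jig",(tojig(s["tcp_pos"])*1000).round(1),"F jig",(s["force"]@Rj).round(2),"gap",round(s["finger_gap"],2))
    print("shift now-axes mm",(R.inv().apply(p-s["tcp_pos"])*1000).round(1),"shift target-axes",(Rt.inv().apply(p-s["tcp_pos"])*1000).round(1),"turn deg",np.degrees((R.inv()*Rt).as_rotvec()).round(2))
E
python3 -c "
from h import *
need(-.150,.0037,.25)"
```

```text
t 0.1 tcp jig [696.9 104.6 244.4] F jig [-0.51  0.68 -0.82] gap 1.0
shift now-axes mm [-646.  -556.9   -4.7] shift target-axes [-846.9  100.9   -5.6] turn deg [-1.100e-01  3.000e-02  4.756e+01]
```

drive_tool([
  [-0.03,-0.026,0,0,0,0,1],
  [-0.03,-0.026,0,0,0,0,1],
  [-0.03,-0.026,0,0,0,0,1],
  [-0.03,-0.026,0,0,0,0,1],
  [-0.03,-0.026,0,0,0,0,1],
  [-0.03,-0.026,0,0,0,0,1],
  [-0.03,-0.026,0,0,0,0,1],
  [-0.03,-0.026,0,0,0,0,1],
  [-0.03,-0.026,0,0,0,0,1],
  [-0.03,-0.026,0,0,0,0,1],
])

```text
t: 1.1
tcp_pos: [0.4038, 0.2442, 0.2451]
tool_rot: [0.167, 0.986, -0.0, -0.0]
force: [0.7, -0.1, -0.5]
finger_gap: 0.997
gripper_force: 0.0
```

drive_tool([
  [-0.034,-0.028,0,0,0,0,1],
  [-0.034,-0.028,0,0,0,0,1],
  [-0.034,-0.028,0,0,0,0,1],
  [-0.034,-0.028,0,0,0,0,1],
  [-0.034,-0.028,0,0,0,0,1],
  [-0.034,-0.028,0,0,0,0,1],
  [-0.034,-0.028,0,0,0,0,1],
  [-0.034,-0.028,0,0,0,0,1],
  [-0.034,-0.028,0,0,0,0,1],
  [-0.034,-0.028,0,0,0,0,1],
])

```text
t: 2.1
tcp_pos: [0.6326, -0.1322, 0.2448]
tool_rot: [0.167, 0.986, 0.0, -0.001]
force: [1.0, 0.1, -0.4]
finger_gap: 1.0
gripper_force: 0.0
```

drive_tool([
  [0,0,0,0,0,8,1],
  [0,0,0,0,0,8,1],
  [0,0,0,0,0,8,1],
  [0,0,0,0,0,8,1],
  [0,0,0,0,0,8,1],
  [0,0,0,0,0,7.5,1],
  [0,0,0,0,0,0,1],
])

```text
t: 2.8
tcp_pos: [0.6319, -0.1305, 0.2447]
tool_rot: [0.55, 0.835, -0.0, -0.001]
force: [-0.8, -0.1, 0.1]
finger_gap: 0.998
gripper_force: 0.0
```

```bash
python3 - <<'E'
from h import *
need(-.150,.0037,.25)
s0,R=tool(); s=snap("wrist"); T=np.eye(4); T[:3,:3]=R.as_matrix(); T[:3,3]=s0["tcp_pos"]; T=T@s["mount"]
np.savez("w1.npz",T=T,**s); print(s["mount"].round(3),s["fov_y"]); cv2.imwrite("pics/w1.png",s["image"][...,::-1])
s=snap("scene"); P=world(s); J_=(P-Oj)@Rj*1000
m=(np.abs(J_[...,1])<80)&(J_[...,2]>170)&(J_[...,2]<300)&(np.abs(J_[...,0]+150)<80)
q=J_[m]; print("gripper lowest z pctl",np.percentile(q[:,2],[0,1,3,10]) if len(q) else None)
for lo in range(200,300,10):
    b=q[(q[:,2]>=lo)&(q[:,2]<lo+10)]
    if len(b): print(lo,len(b),b[:,0].min().round(),b[:,0].max().round(),b[:,1].min().round(),b[:,1].max().round())
E
```

```text
t 2.8 tcp jig [-132.9   -3.5  244.7] F jig [0.23 0.72 0.11] gap 1.0
shift now-axes mm [-17.1  -7.3  -5.3] shift target-axes [-17.1  -7.2  -5.3] turn deg [-0.05 -0.05  0.07]
[[-0.     0.959  0.283  0.072]
 [ 1.     0.001 -0.     0.   ]
 [-0.     0.283 -0.959 -0.129]
 [ 0.     0.     0.     1.   ]] 62.13462462551542
gripper lowest z pctl [241.94495392 245.74534678 247.47990957 252.80039648]
240 15 -140.0 -119.0 -53.0 44.0
250 41 -141.0 -118.0 -60.0 45.0
260 54 -142.0 -118.0 -61.0 54.0
270 34 -139.0 -118.0 -60.0 42.0
280 33 -137.0 -116.0 -61.0 62.0
290 81 -141.0 -115.0 -79.0 70.0
```

View pics/w1.png

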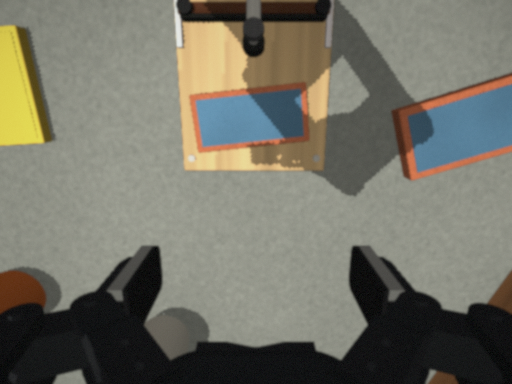

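The wrist view shows the tile at (250,117), the board's open edge at row 170, and the strip at row ~10 with the clamp pad at (254,40). With the gripper open, the fingertips are level with the TCP. I'll refine the jig yaw, the tile and the strip face from this view.

```bash
python3 - <<'E'
from h import *
s=dict(np.load("w1.npz")); P=world(s,s["T"]); Q=(P-Oj)@Rj*1000; x,y,z=Q[...,0],Q[...,1],Q[...,2]
ok=s["z_map"]>0
v,u=np.mgrid[:384,:512]
board=ok&(z>8)&(z<100)&(x>-160)&(abs(y)<100)&(v<180)
# side edges by row of x
L=[];Rr=[]
for xx in range(-130,-10,4):
    m=board&(abs(x-xx)<2)&(z<24)&(z>13)
    if m.sum()>20: L.append((xx,y[m].max()));Rr.append((xx,y[m].min()))
for n,e in(("+y",L),("-y",Rr)):
    e=np.array(e); p=np.polyfit(e[:,0],e[:,1],1); print(n,"edge slope deg",np.degrees(p[0]).round(2),"y at -70",np.polyval(p,-70).round(1))
B=[]
for yy in range(-70,71,4):
    m=board&(abs(y-yy)<2); B.append((yy,x[m].min()))
B=np.array(B);p=np.polyfit(B[:,0],B[:,1],1);print("rear edge x",p[1].round(1),"deg",np.degrees(-p[0]).round(2))
print("board z",np.median(z[board&(x<-70)&(z<26)]).round(1))
m=board&(z>27)&(x<-30)&(abs(y)<75); n,l,st,ce=cv2.connectedComponentsWithStats(m.astype(np.uint8)); i=1+np.argmax(st[1:,4])
q=Q[l==i]; r=cv2.minAreaRect(q[:,:2].astype(np.float32)); print("tile",np.round(r,1) if 0 else r,"z",np.median(q[:,2]).round(1))
for yy in(-60,-45,-30,30,45,60):
    m=ok&(z>32)&(z<44)&(abs(y-yy)<4)&(x>-12)&(x<50)
    print("strip y",yy,m.sum(),x[m].min().round(1) if m.any() else None, z[m].max() if m.any() else None)
t=dict(np.load("top.npz")); Qt=(world(t)-Oj)@Rj*1000
for yy in(-55,-40,40,55):
    m=(Qt[...,2]>30)&(Qt[...,2]<45)&(abs(Qt[...,1]-yy)<6)&(abs(Qt[...,0]-12)<30); print("top strip",yy,np.sort(Qt[...,0][m]).round(0))
E
```

```text
+y edge slope deg 0.12 y at -70 77.4
-y edge slope deg -0.03 y at -70 -81.5
rear edge x -138.2 deg 0.1
board z 18.1
tile ((-80.04720306396484, 1.592315673828125), (60.0196647644043, 120.19529724121094), 6.178921699523926) z 34.5
strip y -60 111 12.4 43.90994814583543
strip y -45 150 12.5 40.162053742148316
strip y -30 147 12.6 40.20773052758131
strip y 30 146 12.5 40.01901244838974
strip y 45 149 12.7 40.270942303397504
strip y 60 59 12.4 43.82676335805169
top strip -55 [13. 14. 14. 16. 17. 18. 19. 20. 21. 22. 23. 24. 25. 25. 26. 27.]
top strip -40 [14. 15. 15. 16. 17. 18. 18. 19. 21. 21. 22. 24. 24. 25. 25. 26.]
top strip 40 [14. 15. 15. 16. 16. 18. 18. 19. 19. 20. 22. 22. 23. 23. 25. 25. 26. 26.]
top strip 55 [13. 14. 14. 16. 17. 19. 19. 20. 21. 22. 23. 24. 26.]
```

```bash
python3 -c "
from h import *
need(-.136,0,.080,15); need(-.136,0,.024,15)"
```

```text
t 2.9 tcp jig [-132.9   -3.6  244.9] F jig [ 0.83  0.21 -0.5 ] gap 1.0
shift now-axes mm [ -3.1  -3.5 164.9] shift target-axes [-45.6  -3.6 158.5] turn deg [-0.06 14.97  0.21]
t 2.9 tcp jig [-132.9   -3.6  244.9] F jig [ 0.83  0.21 -0.5 ] gap 1.0
shift now-axes mm [ -3.2  -3.5 220.9] shift target-axes [-60.1  -3.6 212.6] turn deg [-0.06 14.97  0.21]
```

drive_tool([
  [-0.003,-0.0035,0.033,0,0,0,1],
  [0,0,0.033,0,0,0,1],
  [0,0,0.033,0,0,0,1],
  [0,0,0.033,0,0,0,1],
  [0,0,0.033,0,0,0,1],
  [0,0,0,0,7.5,0.1,1],
  [0,0,0,0,7.5,0.1,1],
  [0,0,0,0,0,0,1],
  [0,0,0,0,0,0,1],
])

```text
t: 3.8
tcp_pos: [0.63, -0.1353, 0.0798]
tool_rot: [0.547, 0.827, 0.071, -0.108]
force: [0.4, 0.0, 0.8]
finger_gap: 0.998
gripper_force: 0.0
```

```bash
python3 - <<'E'
from h import *
need(-.136,0,.024,15)
s=snap("scene"); P=world(s); J_=(P-Oj)@Rj*1000
m=(np.abs(J_[...,1])<80)&(J_[...,2]>45)&(J_[...,2]<120)&(J_[...,0]<-90)&(J_[...,0]>-190); q=J_[m]
print(np.percentile(q[:,2],[0,1,3,10]).round(1)); b=q[q[:,2]<90]; print(b.min(0).round(),b.max(0).round())
E
```

```text
t 3.8 tcp jig [-1.365e+02  1.000e-01  7.980e+01] F jig [-0.13 -0.42  0.81] gap 1.0
shift now-axes mm [-13.9   0.2  54.1] shift target-axes [-14.    0.1  54. ] turn deg [-0.02  0.09 -0.15]
[79.1 81.2 83.5 86.6]
[-146.  -55.   79.] [-124.   49.   89.]
```

drive_tool([
  [-0.0046,0,0.018,0,0,0,1],
  [-0.0046,0,0.018,0,0,0,1],
  [-0.0046,0,0.018,0,0,0,1],
  [0,0,0,0,0,0,1],
  [0,0,0,0,0,0,1],
])

```text
t: 4.35
tcp_pos: [0.6294, -0.1336, 0.0239]
tool_rot: [0.547, 0.827, 0.072, -0.11]
force: [-0.5, -0.3, 0.6]
finger_gap: 1.002
gripper_force: 0.0
```

```bash
python3 - <<'E'
from h import *
need(-.058,0,.024,15)
s=snap("scene"); cv2.imwrite("pics/s2.png",cv2.resize(s["image"][150:270,160:340,::-1],None,fx=4,fy=4,interpolation=2))
E
```

```text
t 4.35 tcp jig [-134.7   -0.    23.9] F jig [-0.03  0.59  0.56] gap 1.0
shift now-axes mm [74.1 -0.2 19.9] shift target-axes [74.1 -0.  19.8] turn deg [-0.07 -0.07 -0.12]
```

View pics/s2.png

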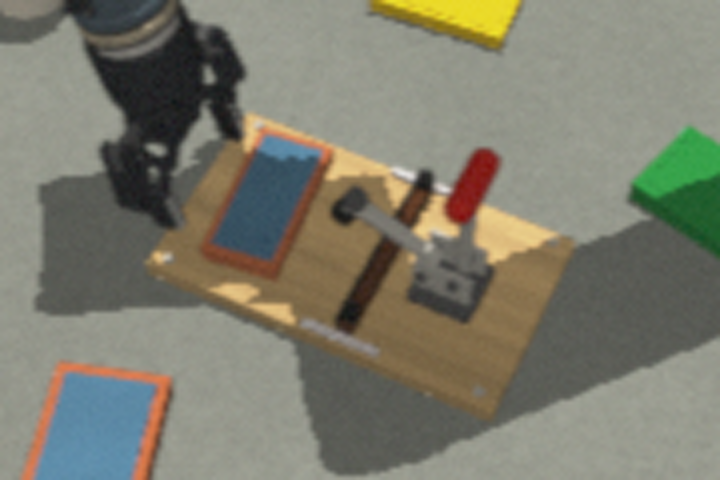

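The fingers stand behind the tile at crop (175,215) and (240,130), clear of it, with the tips just above the board. I start pushing slowly.

drive_tool([
  [0.004,0,0.0011,0,0,0,1],
  [0.004,0,0.0011,0,0,0,1],
  [0.004,0,0.0011,0,0,0,1],
  [0.004,0,0.0011,0,0,0,1],
  [0.004,0,0.0011,0,0,0,1],
])

```text
t: 4.9
tcp_pos: [0.6218, -0.1152, 0.0248]
tool_rot: [0.547, 0.827, 0.072, -0.109]
force: [0.1, -1.5, 1.0]
finger_gap: 1.001
gripper_force: 0.9
```

drive_tool([
  [0.004,0,0.0011,0,0,0,1],
  [0.004,0,0.0011,0,0,0,1],
  [0.004,0,0.0011,0,0,0,1],
  [0.004,0,0.0011,0,0,0,1],
  [0.004,0,0.0011,0,0,0,1],
])

```text
t: 5.4
tcp_pos: [0.6141, -0.0961, 0.0246]
tool_rot: [0.547, 0.827, 0.072, -0.108]
force: [0.5, -2.5, 2.4]
finger_gap: 1.0
gripper_force: 1.5
```

```bash
cat >> h.py <<'E'
def look():
    s0,R=tool(); s=snap("wrist"); T=np.eye(4); T[:3,:3]=R.as_matrix(); T[:3,3]=s0["tcp_pos"]; T=T@s["mount"]
    Q=(world(s,T)-Oj)@Rj*1000; x,y,z=Q[...,0],Q[...,1],Q[...,2]
    h=cv2.cvtColor(s["image"],cv2.COLOR_RGB2HSV); b=(h[...,0]>95)&(h[...,0]<125)&(h[...,1]>70)
    m=(s["z_map"]>0)&(z>28)&(z<40)&(abs(y)<80)&(abs(x+50)<75)&b
    n,l,st,ce=cv2.connectedComponentsWithStats(m.astype(np.uint8)); i=1+np.argmax(st[1:,4])
    print("blue top",cv2.minAreaRect(Q[l==i][:,:2].astype(np.float32)))
    return s,Q
E
python3 -c "
from h import *
need(-.058,0,.024,15); look()"
```

```text
t 5.4 tcp jig [-94.2  -0.7  24.6] F jig [-2.49  0.49  2.36] gap 1.0
shift now-axes mm [34.8 -0.8  9.9] shift target-axes [34.8 -0.7  9.9] turn deg [ 0.06  0.06 -0.14]
blue top ((-53.90260314941406, -1.6131210327148438), (107.63592529296875, 47.241729736328125), 89.78073120117188)
```

drive_tool([
  [0.004,0,0.0011,0,0,0,1],
  [0.004,0,0.0011,0,0,0,1],
  [0.004,0,0.0011,0,0,0,1],
  [0.004,0,0.0011,0,0,0,1],
  [0.004,0,0.0011,0,0,0,1],
  [0.004,0,0.0011,0,0,0,1],
  [0.003,0,0.0008,0,0,0,1],
])

```text
t: 6.15
tcp_pos: [0.6024, -0.0698, 0.0241]
tool_rot: [0.547, 0.827, 0.072, -0.109]
force: [1.6, -3.0, 2.1]
finger_gap: 1.001
gripper_force: 1.4
```

drive_tool([
  [0.001,0,0.0003,0,0,0,1],
  [0.001,0,0.0003,0,0,0,1],
  [0.001,0,0.0003,0,0,0,1],
])

```text
t: 6.45
tcp_pos: [0.6015, -0.0675, 0.0241]
tool_rot: [0.547, 0.827, 0.072, -0.109]
force: [1.4, -2.1, 1.7]
finger_gap: 0.998
gripper_force: 1.5
```

```bash
python3 -c "
from h import *
need(-.058,0,.024,15)"
```

```text
t 6.45 tcp jig [-63.   -0.4  24.1] F jig [-2.49 -0.49  1.74] gap 1.0
shift now-axes mm [ 4.8 -0.5  1.3] shift target-axes [ 4.8 -0.4  1.3] turn deg [ 0.01  0.01 -0.14]
```

drive_tool([
  [0.001,0,0.0003,0,0,0,1],
  [0.001,0,0.0003,0,0,0,1],
  [0.001,0,0.0003,0,0,0,1],
])

```text
t: 6.75
tcp_pos: [0.6003, -0.0645, 0.024]
tool_rot: [0.547, 0.827, 0.072, -0.109]
force: [1.4, -1.9, 1.6]
finger_gap: 1.0
gripper_force: 1.5
```

drive_tool([
  [0.0005,0,0.0001,0,0,0,1],
  [0.0005,0,0.0001,0,0,0,1],
])

```text
t: 6.95
tcp_pos: [0.5998, -0.0635, 0.024]
tool_rot: [0.547, 0.827, 0.072, -0.109]
force: [1.1, -1.9, 1.5]
finger_gap: 1.004
gripper_force: 1.3
```

drive_tool([
  [0.0005,0,0.0001,0,0,0,1],
  [0,0,0,0,0,0,1],
])

```text
t: 7.15
tcp_pos: [0.5995, -0.0629, 0.024]
tool_rot: [0.547, 0.827, 0.072, -0.109]
force: [1.4, -3.0, 2.3]
finger_gap: 1.004
gripper_force: 1.1
```

drive_tool([
  [0.0005,0,0.0001,0,0,0,1],
  [0,0,0,0,0,0,1],
])

```text
t: 7.35
tcp_pos: [0.5995, -0.0627, 0.024]
tool_rot: [0.547, 0.827, 0.072, -0.109]
force: [1.1, -1.9, 1.6]
finger_gap: 0.995
gripper_force: 1.4
```

drive_tool([
  [0.0005,0,0.0001,0,0,0,1],
  [0,0,0,0,0,0,1],
])

```text
t: 7.55
tcp_pos: [0.5994, -0.0624, 0.0241]
tool_rot: [0.547, 0.827, 0.072, -0.109]
force: [1.1, -3.5, 1.3]
finger_gap: 1.001
gripper_force: 1.8
```

```bash
python3 -c "
from h import *
need(-.058,0,.024,15); print(manip.sense()['ft_torque']@Rj); s,Q=look(); cv2.imwrite('pics/w2.png',s['image'][...,::-1])"
```

```text
t 7.55 tcp jig [-57.5  -0.5  24.1] F jig [-3.63  0.41  1.31] gap 1.0
shift now-axes mm [-0.5 -0.5 -0.1] shift target-axes [-0.5 -0.5 -0.1] turn deg [ 0.02  0.04 -0.12]
[0.01671882 0.58778344 0.05893741]
blue top ((-17.241573333740234, -1.4265251159667969), (107.89291381835938, 47.05488586425781), 89.84789276123047)
```

drive_tool([
  [0.0005,0,0.0001,0,0,0,1],
  [0,0,0,0,0,0,1],
])

```text
t: 7.8
tcp_pos: [0.5994, -0.0622, 0.0241]
tool_rot: [0.547, 0.827, 0.072, -0.108]
force: [2.6, -3.8, 0.3]
finger_gap: 1.0
gripper_force: 2.5
```

drive_tool([
  [0.0005,0,0.0001,0,0,0,1],
  [0,0,0,0,0,0,1],
])

```text
t: 8.0
tcp_pos: [0.5993, -0.0621, 0.0241]
tool_rot: [0.547, 0.827, 0.071, -0.108]
force: [1.5, -5.9, -0.5]
finger_gap: 1.001
gripper_force: 2.9
```

drive_tool([
  [0.0005,0,0.0001,0,0,0,1],
  [0,0,0,0,0,0,1],
])

```text
t: 8.2
tcp_pos: [0.5993, -0.062, 0.0241]
tool_rot: [0.547, 0.827, 0.071, -0.108]
force: [2.2, -6.8, -1.6]
finger_gap: 0.994
gripper_force: 3.2
```

drive_tool([
  [0.0005,0,0.0001,0,0,0,1],
  [0.0005,0,0.0001,0,0,0,1],
  [0,0,0,0,0,0,1],
])

```text
t: 8.5
tcp_pos: [0.5993, -0.0617, 0.0242]
tool_rot: [0.547, 0.827, 0.071, -0.107]
force: [2.5, -7.7, -0.6]
finger_gap: 1.004
gripper_force: 4.0
```

drive_tool([
  [0.0005,0,0.0001,0,0,0,1],
  [0.0005,0,0.0001,0,0,0,1],
  [0,0,0,0,0,0,1],
])

```text
t: 8.8
tcp_pos: [0.5992, -0.0615, 0.0242]
tool_rot: [0.547, 0.828, 0.071, -0.106]
force: [2.6, -9.9, -1.3]
finger_gap: 1.002
gripper_force: 4.8
```

drive_tool([
  [0.0005,0,0.0001,0,0,0,1],
  [0.0005,0,0.0001,0,0,0,1],
  [0,0,0,0,0,0,1],
])

```text
t: 9.1
tcp_pos: [0.5992, -0.0613, 0.0243]
tool_rot: [0.547, 0.828, 0.07, -0.106]
force: [2.5, -11.4, -1.2]
finger_gap: 1.0
gripper_force: 5.5
```

```bash
python3 -c "
from h import *
need(-.058,0,.024,15); print(manip.sense()['ft_torque']@Rj); s,Q=look(); need(-.058,0,.024,15)"
```

```text
t 9.1 tcp jig [-56.4  -0.7  24.3] F jig [-11.47   2.19  -1.2 ] gap 1.0
shift now-axes mm [-1.6 -0.7 -0.1] shift target-axes [-1.6 -0.7 -0.1] turn deg [ 0.09  0.42 -0.06]
[0.40197981 1.83875642 0.24895426]
blue top ((-16.31564712524414, -1.4066963195800781), (108.15719604492188, 47.32109451293945), 89.91606140136719)
t 9.15 tcp jig [-56.4  -0.7  24.3] F jig [-11.78   2.02  -0.41] gap 1.0
shift now-axes mm [-1.6 -0.7 -0.1] shift target-axes [-1.6 -0.7 -0.1] turn deg [ 0.09  0.42 -0.06]
```

About 11.5 N on the tile, square to 0.1°. Hold briefly, then back away straight and rise.

drive_tool([
  [0,0,0,0,0,0,1],
  [0,0,0,0,0,0,1],
  [0,0,0,0,0,0,1],
  [0,0,0,0,0,0,1],
  [0,0,0,0,0,0,1],
])

```text
t: 9.65
tcp_pos: [0.5992, -0.0613, 0.0243]
tool_rot: [0.547, 0.828, 0.07, -0.106]
force: [2.8, -10.7, -0.8]
finger_gap: 0.998
gripper_force: 5.5
```

drive_tool([
  [-0.002,0,-0.0005,0,0,0,1],
  [-0.002,0,-0.0005,0,0,0,1],
  [-0.002,0,-0.0005,0,0,0,1],
  [-0.004,0,-0.001,0,0,0,1],
  [-0.01,0,-0.003,0,0,0,1],
  [-0.02,0,-0.006,0,0,0,1],
  [-0.02,0,-0.006,0,0,0,1],
  [0,0,0,0,0,0,1],
  [0,0,0,0,0,0,1],
])

```text
t: 10.55
tcp_pos: [0.6213, -0.1153, 0.0256]
tool_rot: [0.547, 0.827, 0.072, -0.11]
force: [0.7, 0.8, -0.7]
finger_gap: 1.003
gripper_force: 0.0
```

```bash
python3 -c "
from h import *
need(-.11,0,.24,0); s,Q=look(); cv2.imwrite('pics/w3.png',s['image'][...,::-1]); need(.03,0,.25,-30)"
```

```text
t 10.55 tcp jig [-114.7    0.2   25.6] F jig [ 0.42 -0.93 -0.67] gap 1.0
shift now-axes mm [ 6.040e+01 -1.000e-01 -2.058e+02] shift target-axes [ 4.700e+00  2.000e-01 -2.144e+02] turn deg [ -0.05 -15.1   -0.2 ]
blue top ((-21.217960357666016, -1.5455131530761719), (107.78546142578125, 40.393394470214844), 89.68334197998047)
t 10.6 tcp jig [-113.9    0.3   25.5] F jig [ 0.12 -0.34 -0.33] gap 1.0
shift now-axes mm [ 197.5   -0.5 -179.1] shift target-axes [  12.4    0.3 -266.3] turn deg [ -0.13 -45.13  -0.13]
```

View pics/w3.png

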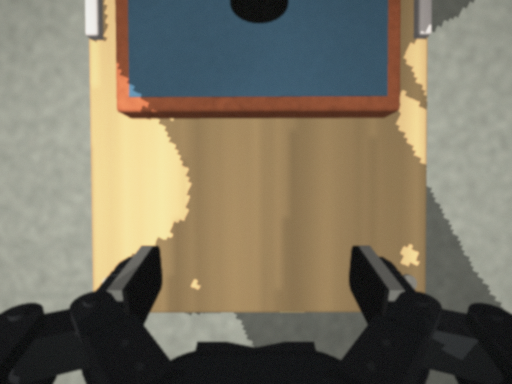

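The tile's rear edge lies square at row ~112 (columns 118 to 400) and the pad is above it at (259,5). Now I rise, shut the gripper, and tilt for the handle.

drive_tool([
  [0.012,0,-0.041,0,0,0,1],
  [0.012,0,-0.041,0,0,0,1],
  [0.012,0,-0.041,0,0,0,1],
  [0.012,0,-0.041,0,0,0,1],
  [0.012,0,-0.041,0,0,0,0],
  [0,0,0,0,-7.5,0,-1],
  [0,0,0,0,-7.5,0,-1],
  [0,0,0,0,-7.5,0,-1],
  [0,0,0,0,-7.5,0,-1],
  [0,0,0,0,-7.5,0,-1],
])

```text
t: 11.6
tcp_pos: [0.6191, -0.1094, 0.2399]
tool_rot: [0.54, 0.818, -0.108, 0.165]
force: [-0.8, -0.7, 0.2]
finger_gap: 0.004
gripper_force: 0.0
```

drive_tool([
  [0,0,0,0,-7.5,0,-1],
  [0,0,0,0,0,0,-1],
  [0,0,0,0,0,0,-1],
])

```text
t: 11.9
tcp_pos: [0.6194, -0.1094, 0.2388]
tool_rot: [0.532, 0.807, -0.142, 0.214]
force: [-0.4, -0.6, -0.4]
finger_gap: -0.0
gripper_force: 0.0
```

```bash
python3 -c "
from h import *
need(.02,-.0015,.23,-30);need(.057,-.0015,.17,-30); print(manip.sense()['q'])"
```

```text
t 11.9 tcp jig [-108.6   -0.3  238.8] F jig [-0.41  0.6  -0.4 ] gap -0.0
shift now-axes mm [115.9   1.1 -56.3] shift target-axes [115.7   1.2 -56.7] turn deg [-0.12 -0.2   0.04]
t 11.9 tcp jig [-108.6   -0.3  238.8] F jig [-0.41  0.6  -0.4 ] gap -0.0
shift now-axes mm [177.9   1.2 -22.6] shift target-axes [177.8   1.2 -23.2] turn deg [-0.12 -0.2   0.04]
[-0.16249664  0.50278936  1.63016298 -0.61662375  0.81346786 -0.18023732]
```

drive_tool([
  [0.029,0,-0.014,0,0,0,-1],
  [0.029,0,-0.014,0,0,0,-1],
  [0.029,0,-0.014,0,0,0,-1],
  [0.029,0.001,-0.014,0,0,0,-1],
  [0.015,0,0.008,0,0,0,-1],
  [0.015,0,0.008,0,0,0,-1],
  [0.015,0,0.008,0,0,0,-1],
  [0.014,0,0.009,0,0,0,-1],
  [0,0,0,0,0,0,-1],
  [0,0,0,0,0,0,-1],
])

```text
t: 12.9
tcp_pos: [0.558, 0.0387, 0.1721]
tool_rot: [0.533, 0.805, -0.143, 0.216]
force: [-0.2, 0.1, 0.8]
finger_gap: -0.001
gripper_force: 0.0
```

```bash
python3 - <<'E'
from h import *
need(.057,-.0015,.17,-30)
s=snap("scene"); P=(world(s)-Oj)@Rj*1000; h=cv2.cvtColor(s["image"],cv2.COLOR_RGB2HSV)
m=((h[...,0]<6)|(h[...,0]>174))&(h[...,1]>150)&(P[...,2]>120)&(P[...,2]<175)&(abs(P[...,0]-80)<40)&(abs(P[...,1])<50)
print("red",m.sum(),P[m].min(0).round(),P[m].max(0).round())
cv2.imwrite("pics/s3.png",cv2.resize(s["image"][130:270,170:340,::-1],None,fx=4,fy=4,interpolation=2))
E
```

```text
t 12.9 tcp jig [ 51.8  -2.3 172.1] F jig [0.19 0.16 0.78] gap -0.0
shift now-axes mm [ 5.6 -0.8 -0.7] shift target-axes [ 5.6 -0.8 -0.7] turn deg [-0.12 -0.03 -0.18]
red 71 [ 74. -32. 151.] [ 92.  19. 165.]
```

View pics/s3.png

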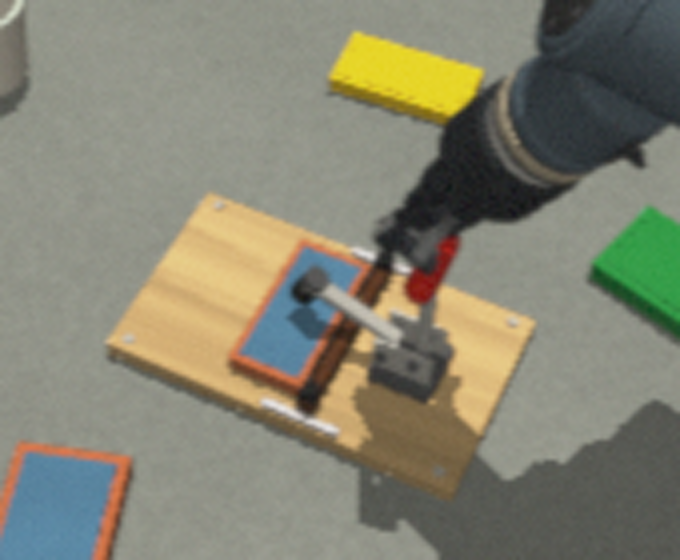

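Fingers are at crop (400,245), beside the red grip at (435,270), and the tile lies against the fence. Now I follow the grip's arc.

drive_tool([
  [0.0045,0,-0.0003,0,0,0,-1],
  [0.0045,0,-0.0003,0,0,0,-1],
  [0.0045,0,-0.0003,0,0,0,-1],
  [0.0046,0,-0.002,0,0,0,-1],
  [0.0046,0,-0.002,0,0,0,-1],
  [0,0,0,0,0,0,-1],
])

```text
t: 13.55
tcp_pos: [0.5494, 0.0583, 0.1669]
tool_rot: [0.532, 0.806, -0.145, 0.218]
force: [1.0, -7.3, 7.0]
finger_gap: 0.003
gripper_force: 4.7
```

drive_tool([
  [0.0045,0,-0.002,0,0,0,-1],
  [0.0045,0,-0.002,0,0,0,-1],
  [0,0,0,0,0,0,-1],
])

```text
t: 13.85
tcp_pos: [0.5457, 0.0672, 0.1665]
tool_rot: [0.532, 0.805, -0.145, 0.218]
force: [-0.4, -5.7, 10.8]
finger_gap: -0.0
gripper_force: 5.2
```

```bash
python3 -c "
from h import *
need(.0839,-.0015,.1642,-30)"
```

```text
t 13.85 tcp jig [ 82.8  -2.2 166.5] F jig [-5.11  2.63 10.83] gap -0.0
shift now-axes mm [ 2.1 -0.7  1.5] shift target-axes [ 2.1 -0.7  1.5] turn deg [-0.09  0.39 -0.04]
```

drive_tool([
  [0.005,0,-0.0006,0,0,0,-1],
  [0.005,0,-0.0006,0,0,0,-1],
  [0.005,0,-0.0006,0,0,0,-1],
  [0.005,0,-0.0006,0,0,0,-1],
])

```text
t: 14.25
tcp_pos: [0.5396, 0.085, 0.1587]
tool_rot: [0.532, 0.805, -0.143, 0.219]
force: [0.8, -2.9, 10.2]
finger_gap: -0.0
gripper_force: 4.0
```

drive_tool([
  [0.005,0,-0.0001,0,0,0,-1],
  [0.005,0,-0.0001,0,0,0,-1],
  [0.005,0,-0.0001,0,0,0,-1],
  [0.005,0,-0.0001,0,0,0,-1],
])

```text
t: 14.65
tcp_pos: [0.5318, 0.1023, 0.1474]
tool_rot: [0.532, 0.806, -0.142, 0.217]
force: [1.9, -1.4, 3.2]
finger_gap: 0.002
gripper_force: 1.5
```

```bash
python3 -c "
from h import *
need(.1322,-.0015,.1394,-30);need(.1436,-.0015,.1268,-30)"
```

```text
t 14.65 tcp jig [120.6  -3.2 147.4] F jig [-2.07 -1.16  3.18] gap 0.0
shift now-axes mm [14.1 -1.7  1. ] shift target-axes [14.1 -1.7  1.1] turn deg [ 0.07  0.11 -0.13]
t 14.65 tcp jig [120.6  -3.2 147.4] F jig [-2.07 -1.16  3.18] gap 0.0
shift now-axes mm [30.2 -1.8  6.2] shift target-axes [30.2 -1.7  6.3] turn deg [ 0.07  0.11 -0.13]
```

drive_tool([
  [0.005,0,0.0006,0,0,0,-1],
  [0.005,0,0.0006,0,0,0,-1],
  [0.005,0,0.001,0,0,0,-1],
  [0.004,0,0.001,0,0,0,-1],
])

```text
t: 15.05
tcp_pos: [0.5237, 0.1161, 0.1328]
tool_rot: [0.533, 0.806, -0.143, 0.215]
force: [0.7, 0.5, 0.4]
finger_gap: 0.001
gripper_force: 0.0
```

drive_tool([
  [0.004,0,0.001,0,0,0,-1],
  [0.004,0,0.001,0,0,0,-1],
  [0,0,0,0,0,0,-1],
  [0,0,0,0,0,0,-1],
])

```text
t: 15.45
tcp_pos: [0.5223, 0.1211, 0.1279]
tool_rot: [0.533, 0.806, -0.143, 0.216]
force: [0.0, -0.2, -0.0]
finger_gap: 0.0
gripper_force: 0.0
```

```bash
python3 - <<'E'
from h import *
need(.1436,-.0015,.1268,-30)
s=snap("top"); P=(world(s)-Oj)@Rj*1000
cv2.imwrite("pics/s4.png",cv2.resize(s["image"][150:260,200:340,::-1],None,fx=5,fy=5,interpolation=2))
s=snap("scene");P=(world(s)-Oj)@Rj*1000; h=cv2.cvtColor(s["image"],cv2.COLOR_RGB2HSV)
m=((h[...,0]<6)|(h[...,0]>174))&(h[...,1]>150)&(P[...,2]>60)&(P[...,2]<175)&(abs(P[...,0]-120)<80)&(abs(P[...,1])<50)
print("red",m.sum(),P[m].min(0).round() if m.any() else 0,P[m].max(0).round()if m.any() else 0)
E
```

```text
t 15.45 tcp jig [141.6  -1.9 127.9] F jig [-0.16  0.06 -0.05] gap 0.0
shift now-axes mm [ 2.3 -0.4 -0. ] shift target-axes [ 2.3 -0.4 -0. ] turn deg [-0.11  0.   -0.09]
red 51 [157. -33. 103.] [175. -11. 115.]
```

The contact force is zero and the grip is at about (166, 103) mm, so it has snapped to the stop. I retreat and check.

drive_tool([
  [-0.01,0,-0.005,0,0,0,-1],
  [-0.01,0,-0.01,0,0,0,-1],
  [-0.01,0,-0.03,0,0,0,-1],
  [0,0,-0.04,0,0,0,-1],
  [0,0,-0.04,0,0,0,-1],
  [0.02,0,-0.03,0,0,0,-1],
  [0.03,0,-0.03,0,0,0,-1],
  [0.03,0,-0.03,0,0,0,-1],
  [0,0,0,0,0,0,-1],
  [0,0,0,0,0,0,-1],
])

```text
t: 16.55
tcp_pos: [0.4632, 0.2602, 0.2901]
tool_rot: [0.532, 0.806, -0.142, 0.216]
force: [0.0, -1.3, -1.3]
finger_gap: -0.004
gripper_force: 0.0
```

```bash
python3 - <<'E'
from h import *
need(.1436,-.0015,.1268,-30)
s=snap("scene");P=(world(s)-Oj)@Rj*1000
cv2.imwrite("pics/s5.png",cv2.resize(s["image"][150:270,170:340,::-1],None,fx=4,fy=4,interpolation=2))
h=cv2.cvtColor(s["image"],cv2.COLOR_RGB2HSV)
m=((h[...,0]>90)&(h[...,0]<125)&(h[...,1]>70))&(abs(P[...,2]-34)<5)&(abs(P[...,0]+20)<60)&(abs(P[...,1])<75)
print("blue",cv2.minAreaRect(P[m][:,:2].astype(np.float32)))
m=(abs(P[...,2]-34)<3)&(P[...,0]>-75)&(P[...,0]<8)&(abs(P[...,1])<75)
print("tile",cv2.minAreaRect(P[m][:,:2].astype(np.float32)))
m=((h[...,0]<6)|(h[...,0]>174))&(h[...,1]>150)&(P[...,2]>60)&(P[...,2]<175)&(abs(P[...,0]-120)<80)&(abs(P[...,1])<50)
print("red",m.sum(),P[m].min(0).round(),P[m].max(0).round())
E
```

```text
t 16.55 tcp jig [292.7  -2.5 290.1] F jig [-1.21  0.48 -1.3 ] gap -0.0
shift now-axes mm [-47.4  -1.  216. ] shift target-axes [-47.5  -1.  216. ] turn deg [ 0.02  0.01 -0.05]
blue ((-16.350200653076172, -1.3709526062011719), (103.80065155029297, 44.40353012084961), 89.0146484375)
tile ((-18.543907165527344, -1.6576042175292969), (52.61423110961914, 121.39488220214844), 0.18944351375102997)
red 128 [157. -33. 102.] [177.  24. 116.]
```

View pics/s5.png

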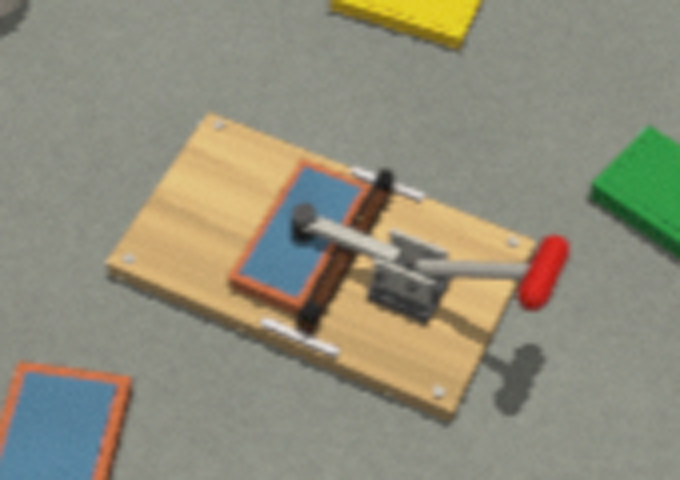

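The handle is over at crop (545,270), the pad is down on the tile at (303,222), and the tile lies flush and square on the strip. Handing in.

```bash
python3 -c "
from station import manip
print(manip.sign_off())"
```

```text
the job is handed in; nothing more can be done
None
```

I slid the tile square and flush against the fence, pressed it there with about 11.5 N, then pushed the clamp handle over until it snapped onto its stop; I handed the job in at about 16.6 s with the arm clear.

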